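Isolate the tessera grinder

TASK

The wheel of the tessera grinder is to be changed, so switch off its isolator: that is the switch box whose lever ends in a wide black crossbar carried by two steel arms. Flip that lever right over to its other stop and let go. Leave the other switch, the single rod with a ball, as it is: the dust extraction must keep running.

Things in the scene. Friction and masses are not known exactly. Their poses are not given: they have to be found in the camera images.
- isolator_hinge (a point): Hinge centre of the grinder's isolator, 52 mm above the bench, over the centre of its fixed grey steel box (110 mm along x, 90 along y, top 44 above the bench; turned up to 46 degrees either way; two lugs at y +-34 rise to 66). y = hinge axis, z up. The lever starts leaning to +x (on), away from the robot, and must end leaning to -x (off). The two switch boxes may change places.
- isolator_bar (a point): Middle of the isolator's crossbar: a round black bar 14 mm thick, 90 long, parallel to the hinge axis, 90 mm from it on two 8 mm steel arms, 26 mm either side of the middle; the space between the arms is free. Moves with the lever: about 126 mm above the bench and 51 to the side of the hinge at either stop, 142 above the bench when upright.
- isolator (a joint): Lever angle, rad: 1.2 = on (stop, 0.6 past upright to +x), 0.6 = upright, 0 = off (stop, to -x). Starts on. The lever is heavy (0.35 kg) and turns easily: its weight drops it from upright to the nearer stop and keeps it there; leaving the stop takes about 2 N at the crossbar, less towards upright, past which it falls over by itself.
- extractor_ball (a point): Centre of the black ball, 30 mm across, on the single 10 mm steel rod of the dust extractor's switch, which must stay as it is. Lever 90 mm long on a box like the isolator's, leaning away from the robot at its on stop, the ball about 126 mm above the bench; it falls over if pushed past upright.

How it is judged:
By the outcome, as a careful person would: the job done as asked, in the order asked, and still so for the second after the job is handed in, with the robot touching nothing.
It also fails if it takes over 29 s, if anything falls off the work surface, if the arm or the gripper's body presses on something with over 40 N, if the wrist force passes 120 N, or if a joint passes its speed limit or range.

ROBOT

A 6-joint arm with a two-finger parallel gripper is mounted at the origin on the work surface. World frame = base frame: x ahead of the robot, y to its left, z up, the work surface at z = 0. Lengths are in m, angles in degrees, forces in N, time in s.
With the tool pointing down it reaches from about 0.275 to 0.875 m from the base axis. Payload 12.5 kg.
Tool frame: the origin (TCP) lies between the finger pads; the fingertips stand 19 mm ahead of it and the grasp point (between the pads) is the TCP; z points along the fingers, y is the line along which they close (so a half turn about z gives the same grasp; the last joint's range is limited). The gripper opens to 85 mm and grips with 20 to 120 N. Pads are 22 mm wide; open, the fingers measure 114 mm over their backs; the gripper's body (76 mm by 85 mm) begins 54 mm behind the grasp point. The pads swing forward as they close: fully open they stand 13 mm farther back than shut.
Start: joints at [59.496, 20.094, 94.641, -0, 65.266, -4.847], TCP at [0.238, 0.496, 0.25] pointing down, gripper open.
Joint ranges: [-157.81, 157.81], [-45, 120.19], [0.68, 151.7], [-89.99, 269.99], [4.06, 180], [-164.3, 164.3]. Speed limits (degrees/s): [127.2, 127.2, 159.86, 180, 180, 180].

INTERFACE

Orientations are given as [roll, pitch, yaw] about the fixed x, y, z axes, in that order (R = Rz(yaw) Ry(pitch) Rx(roll)).
In Python, from plant import manip gives the robot as it stands.
- The arm moves only by the tool apply_moves, never from a script. Its argument "deltas" is a list of rows, each a list of 7 numbers: the turn, a rotation vector about the world's x, y, z in rad, then the shift along the world's x, y, z in cm, then the opening, from -1 (shut) to 1 (fully open), so that 0 is half open. In form: [[rx, ry, rz, x, y, z, claw], ...]. A call has 1 to 5 rows; each row is the pose to reach, as a shift and turn from the pose commanded when the call began; what a row does not reach only later rows make up. A row lasts 1/8 s, in which the tool goes at most 62.5 mm and 10.7 degrees, less where a joint would pass 70% of its speed; a pose out of reach is approached as far as the arm can. A call with a gripper value outside its range is refused whole. The fingers move at their own pace and stop on an object; the grip force is fixed at half the most. Time passes only in rows, so rows that repeat a pose let the fingers close. It gives the time, the measured TCP pose, the force, the opening and the grip force at its end, in the units of the state.
- manip.get_state(): the state, without advancing time (a new reading comes with each control period).
- manip.grab_frame(name): name is "side" or "top" or "wrist"; returns the picture (480x640x3 uint8, blue, green, red); there is no depth.
- manip.camera_model(name): a dict with "vfov" (degrees; the focal length in pixels is half the picture's height over the tangent of half this angle, whatever the lens; pixels are square), "cx", "cy" (the principal point, pixels), "k1" (the pictures are not rectified: a ray, as slopes to the right and down, at radius r is drawn at 1 + k1 r^2 times it, then the intrinsics apply), "R" (3x3) and "t" (3): a world point X has camera coordinates R X + t. Camera axes: x right, y down, z forward; pixel columns grow to the right and rows downward; lengths in m; the calibration is good to about 2 mm. A picture is of the moment at which its call begins: read the wrist's pose just before it. camera_model takes no time and is no camera call; for the wrist camera it gives the pose at the moment of the call.
- manip.close_job(): hands the job in; it is judged then, once.
The state is a dict: "time_s": time; "joints": joint angles; "qvel": joint speeds; "effort": joint torques, N m; "tool_pos": TCP position; "tcp_rot": TCP orientation; "ft_force": force on the tool from outside, world axes, zero at the start; "torque": the same for the moment, N m; "grip_width": finger opening in m; "gripper_force": force on a finger pad.
Only numpy, scipy, OpenCV 4.12 (cv2) and the standard library are available. Lean on these libraries where they do the work, as an engineer would, in place of code of your own. Each camera call takes 0.05 s, during which the arm holds its last target. There are 200 camera calls.

## Working session

There is one attempt and no reset: what is moved stays moved. The work goes in short steps, Python scripts to look and compute and a tool call to move; the robot and the scene stay as the last step left them, time stands still between calls to the robot, and variables do not carry over. Pictures are saved under pics/ and viewed, at most 10 in all, crops included, and the job is handed in when it is done.

Besides the shell and the picture viewer there is one more tool, called in YAML: its name, and indented under it one key for each argument. apply_moves: Moves the arm, as the interface text tells. Its arguments: {"type":"object","properties":{"deltas":{"type":"array"}},"required":["deltas"]}

```bash
mkdir -p pics
cat > h.py <<'E'
import numpy as np, cv2
from plant import manip
def ray(m,u,v):
    f=240/np.tan(np.radians(m["vfov"])/2)
    d=np.array([(u-m["cx"])/f,(v-m["cy"])/f]); s=d.copy()
    for _ in range(20): s=d/(1+m["k1"]*(s@s))
    R=np.array(m["R"]);t=np.array(m["t"])
    r=R.T@np.array([s[0],s[1],1]); return -R.T@t, r/np.linalg.norm(r)
def plane(m,u,v,z):
    o,r=ray(m,u,v); return o+r*(z-o[2])/r[2]
def tri(ms,ps):
    A=np.zeros((3,3));b=np.zeros(3)
    for m,p in zip(ms,ps):
        o,r=ray(m,*p);P=np.eye(3)-np.outer(r,r);A+=P;b+=P@o
    return np.linalg.solve(A,b)
E
python3 - <<'E'
from h import *
for n in ("top","side"):
    cv2.imwrite(f"pics/{n}1.png",manip.grab_frame(n)); m=manip.camera_model(n); print(n,m)
E
```

```text
top {'vfov': 43.65158536135771, 'cx': 320.06313716447005, 'cy': 238.89641307149154, 'k1': -0.20358082587677656, 'R': array([[ 0.00624785, -0.99985465, -0.01586313],
       [-0.99693076, -0.00499003, -0.07812907],
       [ 0.07803855,  0.01630259, -0.99681704]]), 't': array([-0.01219348,  0.54307144,  1.11168456])}
side {'vfov': 50.418439525121684, 'cx': 321.53965107037055, 'cy': 241.00125697470122, 'k1': -0.0041497511647893386, 'R': array([[ 0.66291705, -0.74859551, -0.01207252],
       [-0.4741739 , -0.40731583, -0.78054655],
       [ 0.57939632,  0.52316209, -0.62498107]]), 't': array([-0.37297034,  0.33659867,  0.73900429])}
```

View pics/top1.png

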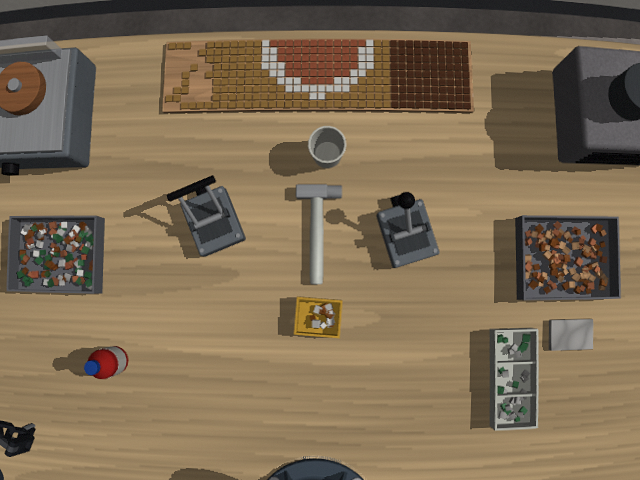

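View pics/side1.png

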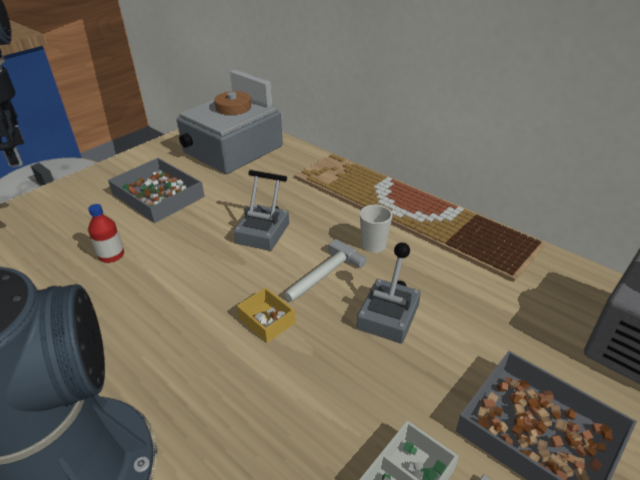

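The top view shows the isolator on the left: its bar runs from about (169,196) to (214,180) and its box is near (212,222). The ball switch is on the right, near (405,200). In the side view the bar is at about (267,176).

Run:
```python
from h import *
T,S=manip.camera_model("top"),manip.camera_model("side")
def bar(fn,x0,x1,y0,y1):
    g=cv2.imread(fn).max(2)[y0:y1,x0:x1]; k=(g<45).astype(np.uint8)
    n,l,st,c=cv2.connectedComponentsWithStats(k); i=1+st[1:,4].argmax()
    p=np.argwhere(l==i)[:,::-1].astype(np.float32)+[x0,y0]
    r=cv2.minAreaRect(p.astype(np.float32)); print(fn,r); return p.mean(0),r
ct,rt=bar("pics/top1.png",155,230,165,215); cs,rs=bar("pics/side1.png",235,300,160,195)
print("bar",tri([T,S],[ct,cs]))
b=cv2.boxPoints(rt); 
e=[(b[i]+b[(i+1)%4])/2 for i in range(4)]; L=[np.linalg.norm(b[i]-b[(i+1)%4]) for i in range(4)]
i=int(np.argmin(L)); P,Q=plane(T,*e[i],.126),plane(T,*e[(i+2)%4],.126); print(P,Q,np.linalg.norm(P-Q),(P+Q)/2, np.degrees(np.arctan2(*(P-Q)[1::-1])))
# box top near corners (top view)
for q in [(198,256),(245,238),(228,184),(181,203)]: print(q,plane(T,*q,.044))
print("ball",plane(T,405,200,.126), tri([T,S],[(405,200),(402,250)]))
```

```text
pics/top1.png ((191.637939453125, 190.65518188476562), (12.999337196350098, 50.290367126464844), 66.80140686035156)
pics/side1.png ((267.105712890625, 175.40101623535156), (36.84248733520508, 4.344632625579834), 10.007979393005371)
bar [0.62262485 0.21293843 0.12823482]
[0.63592975 0.1738544  0.126     ] [0.60110549 0.25566463 0.126     ] 0.0889136827483476 [0.61851762 0.21475951 0.126     ] -66.94193661039871
(198, 256) [0.50811153 0.2186237  0.044     ]
(245, 238) [0.5423173  0.13028779 0.044     ]
(228, 184) [0.64414286 0.16448316 0.044     ]
(181, 203) [0.60810087 0.25386423 0.044     ]
ball [ 0.60309152 -0.15725206  0.126     ] [ 0.60420487 -0.15857636  0.12568706]
```

Run:
```python
from h import *
s=manip.get_state(); print(s["time_s"],s["tool_pos"],s["tcp_rot"],s["grip_width"])
```

```text
0.1 [0.23796402 0.49554302 0.24979628] [-1.79937552e+02 -5.79206757e-03  1.54343573e+02] 0.08517198950070302
```

apply_moves:
  deltas:
    - [0,0,-0.18,6,-3.7,0,-1]
    - [0,0,-0.36,11,-6.8,0,-1]
    - [0,0,-0.5,16,-9.9,0,-1]
    - [0,0,-0.66,21,-13,0,-1]
    - [0,0,-0.74,26,-16,0,-1]

```text
time_s: 0.72
tool_pos: [0.4996, 0.3344, 0.2501]
tcp_rot: [-180.0, -0.0, 111.7]
ft_force: [0.3, -0.5, 0.7]
grip_width: 0.0003
gripper_force: 0.0
```

apply_moves:
  deltas:
    - [0,0,0,5,-3,0,-1]
    - [0,0,0,10,-6,0,-1]
    - [0,0,0,15,-9.5,0,-1]
    - [0,0,0,16.9,-10.5,0,-1]
    - [0,0,0,16.9,-10.5,0,-1]

```text
time_s: 1.35
tool_pos: [0.6677, 0.2297, 0.2492]
tcp_rot: [-179.9, -0.0, 111.8]
ft_force: [-0.8, -0.6, -0.4]
grip_width: 0.0001
gripper_force: 0.0
```

Run:
```python
from h import *
s=manip.get_state(); print(s["time_s"],s["tool_pos"],s["tcp_rot"],s["grip_width"],s["ft_force"])
cv2.imwrite("pics/wrist1.png",manip.grab_frame("wrist"))
```

```text
1.35 [0.66770351 0.22968729 0.24919783] [-1.79926299e+02 -6.71510022e-03  1.11840373e+02] 0.00014622081431737467 [-0.80844918 -0.58480034 -0.36625639]
```

View pics/wrist1.png

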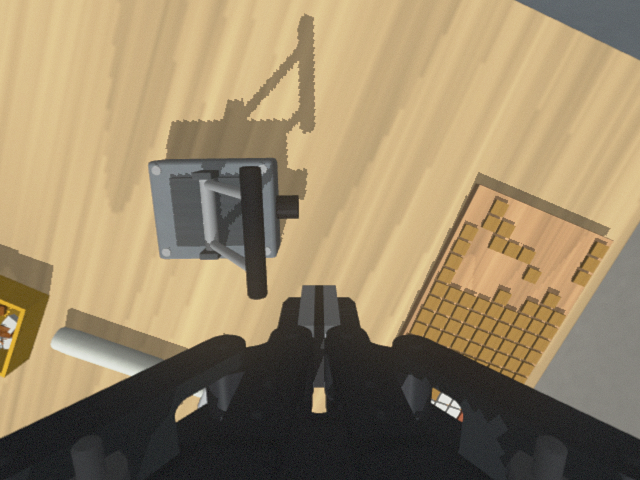

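The wrist view shows the bar running from about (250,168) to (258,297). The closed fingertips, near (318,290), are on its far side. I'll check the bar's position with this camera.

Run:
```python
from h import *
m=manip.camera_model("wrist")
for q in [(251,168),(258,297),(254,232)]: print(plane(m,*q,.126))
for q in [(150,162),(276,158),(281,257),(160,259)]: print(plane(m,*q,.044))
```

```text
[0.60894442 0.25899539 0.126     ]
[0.64313453 0.17605232 0.126     ]
[0.62483121 0.21962599 0.126     ]
[0.51576525 0.22061169 0.044     ]
[0.61465086 0.26397895 0.044     ]
[0.64947813 0.1826944  0.044     ]
[0.54736622 0.13948995 0.044     ]
```

apply_moves:
  deltas:
    - [0,0,0,-0.1,0.4,-5,-1]
    - [0,0,0,-0.1,0.4,-9,-1]
    - [0,0,0,-0.1,0.4,-12,-1]
    - [0,0,0,-0.1,0.4,-12,-1]

```text
time_s: 1.9
tool_pos: [0.664, 0.2355, 0.1283]
tcp_rot: [-179.7, -0.0, 112.0]
ft_force: [-0.2, 0.2, 1.1]
grip_width: 0.0001
gripper_force: 0.0
```

apply_moves:
  deltas:
    - [0,0,0,-0.9,-0.4,0,-1]
    - [0,0,0,-1.8,-0.75,0,-1]
    - [0,0,0,-2.6,-1.1,0,-1]
    - [0,0,0,-3.4,-1.4,0,-1]
    - [0,0,0,-4.2,-1.7,0,-1]

```text
time_s: 2.52
tool_pos: [0.624, 0.2176, 0.1312]
tcp_rot: [179.9, 0.0, 111.9]
ft_force: [2.4, 1.4, 2.1]
grip_width: 0.0
gripper_force: 1.1
```

apply_moves:
  deltas:
    - [0,0,0,-0.9,-0.4,0,-1]
    - [0,0,0,-1.8,-0.75,0,-1]
    - [0,0,0,-2.7,-1.1,0,-1]
    - [0,0,0,-3.6,-1.5,0,-1]
    - [0,0,0,-4.5,-1.85,0,-1]

```text
time_s: 3.15
tool_pos: [0.5783, 0.1989, 0.1301]
tcp_rot: [-180.0, -0.0, 111.9]
ft_force: [-0.4, -0.5, -0.2]
grip_width: 0.0002
gripper_force: 0.0
```

Run:
```python
from h import *
s=manip.get_state(); print(s["time_s"],s["tool_pos"],s["ft_force"])
a=manip.grab_frame("side")[100:300,150:400]
cv2.imwrite("pics/side2.png",cv2.resize(a,None,fx=2.5,fy=2.5))
```

```text
3.15 [0.57827123 0.19894743 0.13008541] [-0.42338475 -0.54401833 -0.2052084 ]
```

View pics/side2.png

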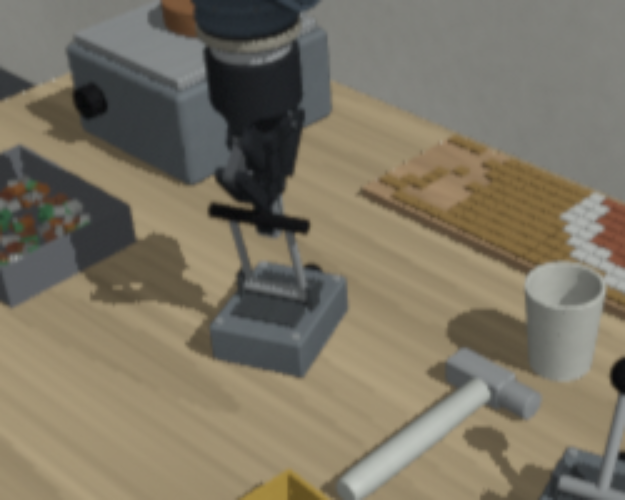

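The crop shows the bar, from (210,210) to (308,225), on the near side of the fingers and past upright. The force is gone, so the lever is falling on its own. I'll wait, lift clear and check.

apply_moves:
  deltas:
    - [0,0,0,0,0,0,-1]
    - [0,0,0,0,0,0,-1]
    - [0,0,0,0,0,0,-1]
    - [0,0,0,0,0,0,-1]
    - [0,0,0,0,0,0,-1]

```text
time_s: 3.82
tool_pos: [0.5792, 0.1993, 0.1302]
tcp_rot: [-180.0, 0.0, 111.9]
ft_force: [0.4, -0.2, 0.2]
grip_width: -0.0002
gripper_force: 0.0
```

apply_moves:
  deltas:
    - [0,0,0,1,0.4,2,-1]
    - [0,0,0,1.9,0.8,6,-1]
    - [0,0,0,4,3,11,-1]
    - [0,0,0,6,8,14,-1]
    - [0,0,0,6,13,14,-1]

```text
time_s: 4.45
tool_pos: [0.6408, 0.3306, 0.2734]
tcp_rot: [179.7, -0.0, 111.9]
ft_force: [0.5, 0.0, -0.4]
grip_width: 0.0001
gripper_force: 0.0
```

apply_moves:
  deltas:
    - [0,0,0,0,5,0,-1]
    - [0,0,0,0,10,0,-1]
    - [0,0,0,0,12,0,-1]
    - [0,0,0,0,12,0,-1]
    - [0,0,0,0,12,0,-1]

```text
time_s: 5.08
tool_pos: [0.6394, 0.4483, 0.2703]
tcp_rot: [-180.0, 0.0, 111.9]
ft_force: [0.4, 1.1, -0.1]
grip_width: 0.0
gripper_force: 0.0
```

Run:
```python
from h import *
a=manip.grab_frame("top"); cv2.imwrite("pics/top2.png",a)
x0,x1,y0,y1=150,250,160,270
k=(a.max(2)[y0:y1,x0:x1]<45).astype(np.uint8); n,l,st,c=cv2.connectedComponentsWithStats(k); i=1+st[1:,4].argmax()
c=c[i]+[x0,y0]; m=manip.camera_model("top")
print(c,plane(m,*c,.126), manip.get_state()["time_s"])
```

```text
[210.67193676 238.92490119] [0.5339253  0.17861389 0.126     ] 5.125
```

View pics/top2.png

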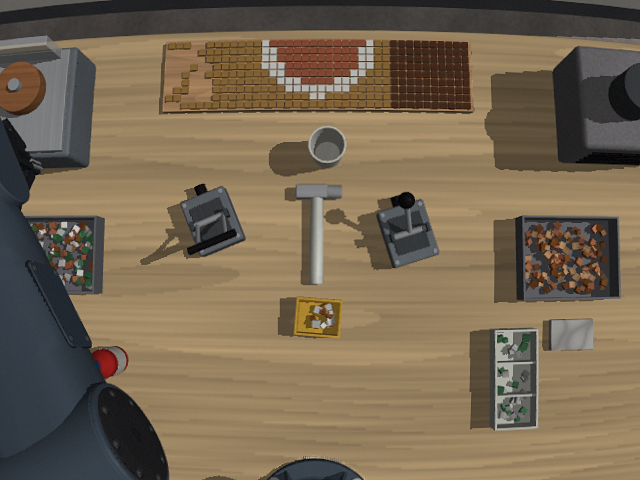

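The top view shows the bar at (211,239), on the robot's side of the hinge and at its off stop. The ball is still at (405,200), and the arm is clear of both switches.

```bash
python3 -c "
from plant import manip
print(manip.close_job())"
```

```text
the job is handed in; nothing more can be done
None
```

The grinder's isolator lever is flipped over to its off stop and released, the dust extractor's switch is as it was, and the job was handed in at about 5 s with the arm clear of both switches.

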